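# Reassemble the washed juicer

## Task

Put the washed juicer back together, ready for use. Lift its sprung locking arm all the way up until it stays open by itself, take off the lid that it holds down and rest the lid on the round cork trivet meanwhile; then fit the juice bowl into the base with its spout between the two lugs at the front, the sieve basket inside the bowl, the lid on top, swing the arm down so that it locks the lid, and at last drop the pusher fully home in the lid's feed chute. Do not knock the glass tumbler.

Things in the scene. Friction and masses are not known exactly. Their poses are not given: they have to be found in the camera images.
- juicer: White round motor base, fixed, 151 mm across the top, 100 mm high. Origin: centre of underside; x to its rear (hinge), -x to its front (dial), yaw within 0.3. Well in its top, same centre, 108 mm wide, 40 deep. Bowl's spout goes between two 12 mm high lugs on the front rim (x -72, y +-23.5 inside). Arm's hinge axis: along y through x 86, z 127 mm; block there 142 mm high.
- locking_arm (a joint): Angle (rad) of the steel U-shaped locking arm: 0 on the lid on the empty base (start), 0.10 = level, on the lid of the full juicer; grows as its front end is lifted; stop at 1.85, a little past upright. Over-centre spring: pulls shut below about 1.25, open above, up to 6 N at the grip. Side bars 10 mm thick at y +-44 mm, with rubber pads that press on the lid.
- lock_grip (a point): Middle of the black round grip across the arm's free front end: 16 mm thick, 48 mm long, along the juicer's y, free all round. At joint 0.10 it lies 162 mm in front of the hinge axis and 30 mm above it; it turns with the arm. Its axes are the juicer's at joint 0.10.
- lid_chute (a point): Clear lid, 0.16 kg: disc 128 mm wide with an upright feed chute in the centre, 55 mm outside, 49 inside. From its lowest edge up: skirt 84 mm wide 0-6, disc 6-14, chute 14-62 mm. Point: on the axis, 38 mm up. Round. Its height over the worktop: 132 mm at the start (on the empty base), 46 on the trivet, 142 on the seated bowl.
- bowl_centre (a point): Grey juice bowl, 0.18 kg, 46 mm high: flange 128 mm wide (36-46 mm up) round a 97 mm cone; spout 30 mm wide, to 115 mm from the axis along its own -x. Point: on the axis, 23 mm up. In the middle a collar 18 mm thick, top 44 mm up, floor clear 80 mm wide round it: grasp the collar. Seated by the flange on the base: point at 87 mm, spout to the juicer's -x.
- sieve_centre (a point): Perforated steel sieve basket, 0.15 kg: rim 84 mm wide, 33 mm high; black hub in the middle 29 mm thick, top 46 mm up: grasp it. Hub's bore (23 mm wide, open below) slips over the bowl's collar. Point: on the axis, 23 mm up. Round. Seated on the bowl's floor, 4 mm over the bowl's underside: point at 91 mm, rim below the bowl's.
- pusher_centre (a point): Black pusher, 0.10 kg, standing upright: stem 34 mm thick 0-44 mm with a tapered nose, stop collar 55 mm wide 44-51, grip 25 mm thick 51-87 mm up. Point: on the axis, 43.5 mm above the lower end. Round. Home, the collar lies on the chute's rim: point 165.5 mm over the worktop.
- trivet: Round cork trivet, fixed, 120 mm across, 8 mm thick: resting place for the lid. Origin: centre of its underside.
- tumbler: Glass tumbler, a bystander, 81 mm across, 91 mm high, behind and left of the juicer: not to be knocked. Origin: centre of its underside.
Mind the look-alikes: they are no part of the job. What is shaped like the part that bears pusher_centre but orange is not meant.

How it is judged:
On the way, in this order (a step that is already met when the one before it is completed fails the run):
1. the locking arm is lifted past its hold-open point and open (value of joint locking_arm above 1.6 rad), for 0.2 s.
2. the lid rests on the cork trivet (horizontal distance between lid_chute and trivet below 0.03 m and height (world z) of lid_chute below 0.051 m and angle between lid_chute's own z axis and vertical below 0.08 rad), for 0.2 s.
3. the bowl is seated in the base, spout between the lugs (horizontal distance between bowl_centre and juicer below 0.01 m and height (world z) of bowl_centre below 0.091 m and angle between bowl_centre's own z axis and vertical below 0.05 rad and angle between the x axis of bowl_centre and the x axis of juicer, either way round below 0.25 rad), for 0.2 s.
4. the sieve is seated in the bowl (horizontal distance between sieve_centre and bowl_centre below 0.008 m and height (world z) of sieve_centre below 0.095 m and angle between sieve_centre's own z axis and vertical below 0.06 rad), for 0.2 s.
5. the lid lies on the bowl (horizontal distance between lid_chute and bowl_centre below 0.01 m and height (world z) of lid_chute below 0.146 m and angle between lid_chute's own z axis and vertical below 0.05 rad), for 0.2 s.
6. the locking arm is down on the lid (value of joint locking_arm below 0.16 rad), for 0.2 s.
7. the pusher is home in the chute (horizontal distance between pusher_centre and lid_chute below 0.01 m and height (world z) of pusher_centre below 0.17 m), for 0.2 s.
At the end, for the whole second after the job is handed in: Bowl in the base's well (10 mm, level, spout between the front lugs), sieve on the bowl's floor (8 mm), lid level on the bowl (10 mm), each within 4 mm of its seated height; arm down on the lid (0.05 to 0.16 rad); pusher home in the chute (10 mm, 5 mm of depth) (all of step 3 and all of step 4 and all of step 5 and all of step 7 and height (world z) of bowl_centre above 0.083 m and height (world z) of lid_chute above 0.138 m and value of joint locking_arm between 0.05 and 0.16 rad and height (world z) of pusher_centre above 0.16 m and angle between pusher_centre's own z axis and vertical below 0.12 rad); the robot touches nothing.
It fails at once if the tumbler is knocked: moved over 25 mm or tipped (distance of tumbler from where it was at the start of the episode above 0.025 m or angle between tumbler's own z axis and vertical above 0.3 rad).
It also fails if it takes over 136 s, if anything falls off the work surface, if the arm or the gripper's body presses on something with over 40 N, if the wrist force passes 120 N, or if a joint passes its speed limit or range.

## Robot

A 6-joint arm with a two-finger parallel gripper is mounted at the origin on a cart in front of the work surface, level with it; the furniture and walls round the work are solid. World frame = base frame: x ahead of the robot, y to its left, z up, the work surface at z = 0. Lengths are in m, angles in rad, forces in N, time in s.
With the tool pointing down it reaches from about 0.375 to 0.9 m from the base axis. Payload 3.1 kg.
Tool frame: the origin (TCP) lies midway between the tips of the shut fingers; the grasp point (between the pads) lies 19 mm behind it; z points along the fingers, y is the line along which they close (so a half turn about z gives the same grasp; the last joint's range is limited). The gripper opens to 87 mm and grips with 3 to 60 N. Pads are 19 mm wide; open, the fingers measure 117 mm over their backs; the gripper's body (75 mm by 190 mm) begins 51 mm behind the grasp point.
Start: joints at [1.111, 0.527, 1.433, -0, 1.181, -0.178], TCP at [0.174, 0.6, 0.223] pointing down, gripper open.
Joint ranges: [-3.08, 3.08], [-0.75, 2.2], [0.22, 2.44], [-1.43, 4.57], [0, 2.65], [-2.85, 2.85]. Speed limits (rad/s): [2.79, 2.79, 3.14, 3.14, 3.14, 3.14].

## Interface

Orientations are given as a rotation vector (axis times angle).
In Python, from workcell import arm, cams, close_job, finder gives the robot as it stands.
- The arm moves only by the tool servo_tool, never from a script. Its argument "moves" is text: rows parted by semicolons, each of 5 numbers parted by spaces: the finger opening in m, from 0 to 0.087, then the shift along the tool's x, y, z in m, then the turn about the tool's z in rad. A call has exactly 8 rows; each row shifts and turns the commanded pose from where the row before left it, along the tool's axes as they then stand; what a row does not reach is not made up. A row lasts 1/8 s, in which the tool goes at most 62.5 mm and 10.7 degrees, less where a joint would pass 70% of its speed; a pose out of reach is approached as far as the arm can. A call with a gripper value outside its range is refused whole. The fingers move at their own pace and stop on an object; "grip_force" is the grip in N (left out, the last holds). Time passes only in rows, so rows that do not move let the fingers close, or fill a call up. It gives the time, the measured TCP pose, the force, the opening and the grip force at its end, in the units of the state.
- arm.read_state(): the state, without advancing time (a new reading comes with each control period).
- cams.snapshot(name): name is "side" or "top" or "wrist"; returns a dict with "color" (480x640x3 uint8, red, green, blue), "intrinsics" (3x3 intrinsics, pixels), "distortion" ([k1, k2, p1, p2, k3] as OpenCV has them; the pictures are not rectified), "extrinsics" (4x4, takes a point from world to camera coordinates); the wrist camera has in their place "hand_eye" (4x4, takes a point from camera to tool coordinates, whose origin is the TCP and whose axes are the flange's). Camera axes: x right, y down, z forward; pixel columns grow to the right and rows downward; lengths in m; the calibration is good to about 2 mm. A picture is of the moment at which its call begins: read the wrist's pose just before it. There is no depth.
- close_job(): hands the job in; it is judged then, once.
Trained networks look in a picture, given as the dict that the camera call returned (one of the last four; its "shot" number tells which), for a name from the list of things; names that differ only in an ending like _2 or _b are one class to them, and where a whole thing is asked for, a point or a joint stands for the part that bears it (a point fixed in the world has none). Each returns a list of dicts, best first, with "confidence" (0 to 1); they miss things now and then, are a little off and sometimes report something else, mostly with a low value. They report only what shows in the picture. A call takes as long as a camera call. They do not tell look-alikes from the thing itself.
- finder.boxes_of(label, picture): "box" ([centre column, centre row, width, height] in pixels, round what is visible of it).
- finder.outline_of(label, picture): "region" (480x640 bool, what is visible of it) and "box" ([centre column, centre row, width, height] in pixels, round what is visible of it).
- finder.tip_of(label, picture): "position" ([column, row] in pixels: a listed point, or the origin of a listed thing).
The state is a dict: "time": time; "joint_positions": joint angles; "dq": joint speeds; "tau": joint torques, N m; "tcp_pos": TCP position; "tool_rot": TCP orientation; "ft_force": force on the tool from outside, world axes, zero at the start; "ft_torque": the same for the moment, N m; "grip_width": opening from 0.0 (shut) to 1.0 (fully open); "grasp_force": force on a finger pad.
Only numpy, scipy, OpenCV 4.12 (cv2) and the standard library are available. Lean on these libraries where they do the work, as an engineer would, in place of code of your own. Each camera call takes 0.05 s, during which the arm holds its last target. There are 200 camera calls.

## Working session

There is one attempt and no reset: what is moved stays moved. The work goes in short steps, Python scripts to look and compute and a tool call to move; the robot and the scene stay as the last step left them, time stands still between calls to the robot, and variables do not carry over. Pictures are saved under pics/ and viewed, at most 14 in all, crops included, and the job is handed in when it is done.

Besides the shell and the picture viewer there is one more tool, called after "Call:" as name(argument=value, ...) on one line, values as JSON. servo_tool: Moves the arm, as the interface text tells. Its arguments: {"type":"object","properties":{"moves":{"type":"string"},"grip_force":{"type":"number"}},"required":["moves"]}

```bash
mkdir -p pics; ls
python3 - <<'E'
from workcell import arm,cams,finder
import cv2,numpy as np
s=arm.read_state(); print({k:np.round(v,3) for k,v in s.items()})
for n in("side","top"):
    p=cams.snapshot(n); cv2.imwrite(f"pics/{n}0.png",p["color"][:,:,::-1])
    print(n,np.round(p["extrinsics"],3).tolist(),np.round(p["intrinsics"],1).tolist(),p["distortion"])
    for l in("juicer","locking_arm","lock_grip","lid_chute","bowl_centre","sieve_centre","pusher_centre","trivet","tumbler"):
        print(l,[(np.round(d["position"],1).tolist(),round(d["confidence"],2)) for d in finder.tip_of(l,p)] if l!="locking_arm" else "")
E
```

```text
pics
{'time': np.float64(0.0), 'joint_positions': array([ 1.111,  0.528,  1.434, -0.   ,  1.181, -0.178]), 'dq': array([-0.001, -0.001,  0.001, -0.   ,  0.   , -0.001]), 'tau': array([  0.   , -44.005, -17.658,   0.063,   0.058,  -0.   ]), 'tcp_pos': array([0.173, 0.6  , 0.222]), 'tool_rot': array([-4.41e-01, -3.11e+00,  3.00e-03]), 'ft_force': array([ 0.083, -0.006,  0.531]), 'ft_torque': array([ 0.018, -0.023, -0.002]), 'grasp_force': np.float64(0.0), 'grip_width': np.float64(1.003)}
side [[-0.227, -0.974, -0.004, 0.072], [-0.719, 0.17, -0.673, 0.502], [0.656, -0.15, -0.739, 0.591], [0.0, 0.0, 0.0, 1.0]] [[507.7, 0.0, 311.3], [0.0, 507.7, 247.3], [0.0, 0.0, 1.0]] [-0.00217995  0.          0.          0.          0.        ]
juicer [([261.4, 334.0], 0.73)]
locking_arm 
lock_grip [([267.8, 327.2], 0.88)]
lid_chute [([257.6, 287.6], 0.86)]
bowl_centre [([357.3, 344.4], 0.77)]
sieve_centre [([447.5, 325.2], 0.8)]
pusher_centre [([269.9, 241.8], 0.81), ([407.7, 235.5], 0.75)]
trivet [([333.3, 263.7], 0.84)]
tumbler [([210.2, 258.0], 0.65)]
top [[-0.0, -1.0, -0.01, -0.06], [-0.998, 0.001, -0.059, 0.565], [0.059, 0.01, -0.998, 1.033], [0.0, 0.0, 0.0, 1.0]] [[478.4, 0.0, 318.2], [0.0, 478.4, 236.2], [0.0, 0.0, 1.0]] [0.03934674 0.         0.         0.         0.        ]
juicer [([273.8, 271.4], 0.69)]
locking_arm 
lock_grip [([262.8, 309.1], 0.86)]
lid_chute [([268.6, 268.4], 0.64)]
bowl_centre [([340.8, 303.4], 0.72)]
sieve_centre [([414.4, 303.6], 0.71)]
pusher_centre [([290.5, 193.0], 0.94), ([412.5, 207.4], 0.75)]
trivet [([349.5, 210.9], 0.68)]
tumbler [([235.8, 175.3], 0.76)]
```

View pics/side0.png

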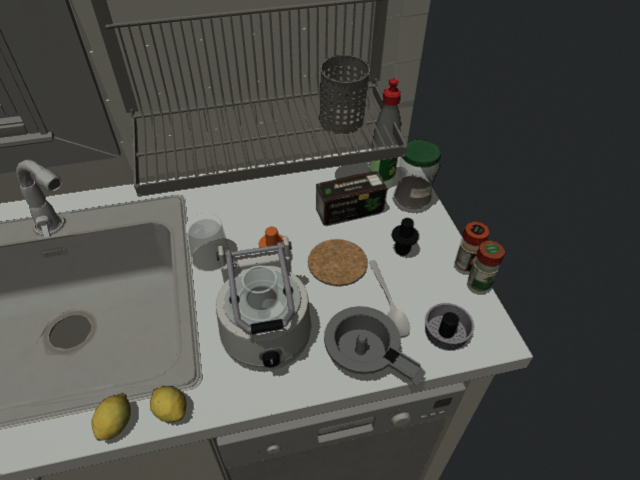

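View pics/top0.png

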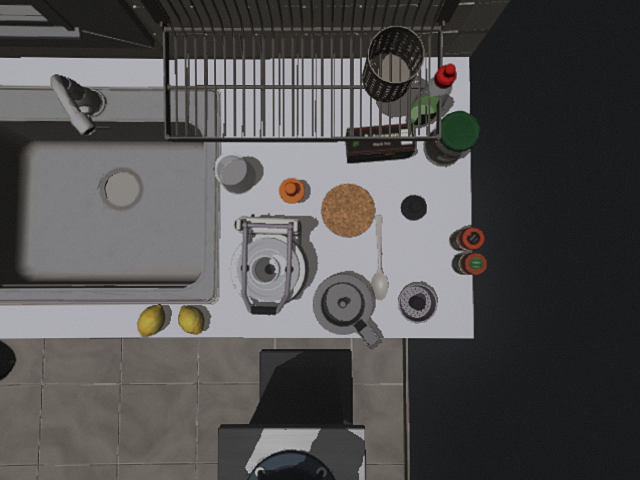

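```bash
cat > h.py <<'E'
import numpy as np,cv2
from scipy.optimize import least_squares
from scipy.spatial.transform import Rotation as R
from workcell import arm,cams,finder
def pose():
    s=arm.read_state(); return np.array(s["tcp_pos"]),R.from_rotvec(s["tool_rot"])
def snap(n):
    if n=="wrist":
        p0,r=pose(); p=cams.snapshot(n); T=np.eye(4); T[:3,:3]=r.as_matrix(); T[:3,3]=p0
        p["extrinsics"]=np.linalg.inv(T@np.array(p["hand_eye"])); return p
    return cams.snapshot(n)
def ray(p,uv):
    q=cv2.undistortPoints(np.array([[uv]],float),np.array(p["intrinsics"]),np.array(p["distortion"]))[0,0]
    E=np.array(p["extrinsics"]); d=E[:3,:3].T@np.r_[q,1]; return -E[:3,:3].T@E[:3,3],d/np.linalg.norm(d)
def atz(p,uv,z):
    o,d=ray(p,uv); return (o+d*(z-o[2])/d[2])[:2]
def proj(p,X):
    E=np.array(p["extrinsics"]); return cv2.projectPoints(np.atleast_2d(np.asarray(X,float)),cv2.Rodrigues(E[:3,:3])[0],E[:3,3],np.array(p["intrinsics"]),np.array(p["distortion"]))[0][:,0]
def tip(p,l): return [(np.array(d["position"]),d["confidence"]) for d in finder.tip_of(l,p)]
E
python3 - <<'E'
from h import *
Z=dict(juicer=0,lock_grip=.14,lid_chute=.132,bowl_centre=.023,sieve_centre=.023,pusher_centre=.0435,trivet=0,tumbler=0)
for n in("side","top"):
    p=snap(n)
    for l,z in Z.items():
        print(n,l,[(atz(p,u,z).round(4).tolist(),round(c,2)) for u,c in tip(p,l)])
E
```

```text
side juicer []
side lock_grip [([0.415, 0.0427], 0.83)]
side lid_chute [([0.498, 0.0446], 0.82)]
side bowl_centre [([0.4201, -0.1045], 0.71)]
side sieve_centre [([0.4231, -0.2628], 0.76)]
side pusher_centre [([0.6331, -0.2719], 0.79), ([0.6652, -0.0019], 0.6)]
side trivet [([0.6249, -0.1222], 0.8)]
side tumbler [([0.6956, 0.126], 0.75)]
top juicer [([0.4937, 0.0355], 0.71)]
top lock_grip [([0.4202, 0.0443], 0.78)]
top lid_chute [([0.4949, 0.042], 0.81)]
top bowl_centre [([0.414, -0.113], 0.56)]
top sieve_centre [([0.4219, -0.2681], 0.97)]
top pusher_centre [([0.6529, -0.0041], 0.88), ([0.6259, -0.2613], 0.57), ([0.4928, 0.0337], 0.52)]
top trivet [([0.6243, -0.122], 0.59)]
top tumbler [([0.6976, 0.1243], 0.81)]
```

Call:
servo_tool(moves="0.05 0 0 -0.02 0.161; 0.05 0 0 -0.02 0.161; 0.05 0 0 -0.02 0.161; 0.05 0 0 -0.02 0.161; 0.05 0 0 -0.02 0.161; 0.05 0 0 -0.02 0.161; 0.05 0 0 -0.02 0.161; 0.05 0 0 0 0.161", grip_force=25)

```text
time: 2.8
tcp_pos: [0.1741, 0.6012, 0.3648]
tool_rot: [-2.225, -2.216, -0.007]
ft_force: [0.2, 0.1, 0.6]
grip_width: 0.575
grasp_force: 0.0
```

Run:
```python
from h import *
p,r=pose(); print(p.round(4),r.as_matrix().round(3).tolist()); print(np.round(cams.snapshot("wrist")["hand_eye"],3).tolist())
p=snap("top");E=p["extrinsics"]
# yaw of juicer from the hinge block box / grip
for l in("locking_arm","juicer"):
    for d in finder.boxes_of(l,p)[:2]: print(l,np.round(d["box"],1),d["confidence"])
```

```text
[0.1741 0.6012 0.3648] [[0.004, 1.0, 0.002], [1.0, -0.004, 0.004], [0.004, 0.002, -1.0]]
[[0.0, -0.962, -0.272, 0.076], [1.0, -0.0, 0.001, 0.002], [-0.001, -0.272, 0.962, -0.163], [0.0, 0.0, 0.0, 1.0]]
locking_arm [264.6 269.1  47.5  95.2] 0.71
juicer [270.1 266.9  77.1  96.5] 0.61
juicer [415.4 305.6  34.5  41.1] 0.31
```

Call:
servo_tool(moves="0.05 -0.035 0.0153 0 0; 0.05 -0.035 0.0153 0 0; 0.05 -0.035 0.0153 0 0; 0.05 -0.035 0.0153 0 0; 0.05 -0.035 0.0153 0 0; 0.05 -0.035 0.0153 0 0; 0.05 -0.035 0.0153 0 0; 0.05 -0.035 0.0153 0 0")

```text
time: 4.0
tcp_pos: [0.2966, 0.3192, 0.3623]
tool_rot: [2.217, 2.225, -0.001]
ft_force: [0.4, -1.0, 0.6]
grip_width: 0.575
grasp_force: 0.0
```

Call:
servo_tool(moves="0.05 -0.035 0.0153 0 0; 0.05 -0.035 0.0153 0 0; 0.05 -0.035 0.0153 0 0; 0.05 -0.035 0.0153 0 0; 0.05 -0.035 0.0153 0 0; 0.05 -0.035 0.0153 0 0; 0.05 -0.035 0.0153 0 0; 0.05 0 0 0 0")

```text
time: 5.0
tcp_pos: [0.4047, 0.0737, 0.3623]
tool_rot: [2.223, 2.22, -0.001]
ft_force: [0.1, -0.1, -0.1]
grip_width: 0.573
grasp_force: 0.0
```

Run:
```python
from h import *
p,r=pose(); print(p.round(4))
p=snap("wrist"); cv2.imwrite("pics/w1.png",p["color"][:,:,::-1])
for l,z in dict(lock_grip=.1407,lid_chute=.132,juicer=0).items(): print(l,[(u.round(1),atz(p,u,z).round(4),round(c,2)) for u,c in tip(p,l)])
```

```text
[0.4047 0.0737 0.3623]
lock_grip [(array([323.9, 237.2]), array([0.4154, 0.0454]), 0.71), (array([522.8, 157.9]), array([0.6219, 0.1307]), 0.7)]
lid_chute [(array([395.2, 238.5]), array([0.4945, 0.0415]), 0.65)]
juicer [(array([376.9, 213. ]), array([0.4952, 0.0436]), 0.77)]
```

View pics/w1.png

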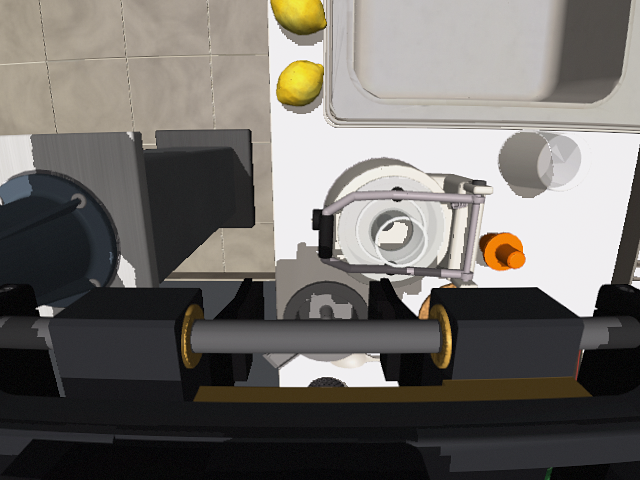

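Run:
```python
from h import *
p=snap("wrist")
a,b=atz(p,(482,187),.132),atz(p,(469,281),.132); print("hinge",a,b,"yaw",np.arctan2(b[0]-a[0],a[1]-b[1]))
a,b=atz(p,(328,208),.141),atz(p,(325,257),.141); print("grip",a,b,(a+b)/2,np.arctan2(b[0]-a[0],a[1]-b[1]))
```

```text
hinge [0.58382218 0.10241511] [ 0.58203581 -0.00588859] yaw -0.01649263651008764
grip [0.41788438 0.08023274] [0.41523535 0.02592397] [0.41655986 0.05307835] -0.04873859968737348
```

Call:
servo_tool(moves="0.05 -0.0145 0.0062 0.02 0; 0.05 -0.0145 0.0062 0.03 0; 0.05 0 0 0.04 0; 0.05 0 0 0.04 0; 0.05 0 0 0.04 0; 0.05 0 0 0.03 0; 0.05 0 0 0.02 0; 0.05 0 0 0.018 0")

```text
time: 6.25
tcp_pos: [0.4161, 0.0476, 0.1239]
tool_rot: [-2.218, -2.225, 0.0]
ft_force: [0.4, -0.3, 0.1]
grip_width: 0.574
grasp_force: 0.0
```

Call:
servo_tool(moves="0.05 0 0 0 0; 0.05 0 0 0 0; 0 0 0 0 0; 0 0 0 0 0; 0 0 0 0 0; 0 0 0 0 0; 0 0 0 0 0; 0 0 0 0 0")

```text
time: 7.25
tcp_pos: [0.4151, 0.0466, 0.1245]
tool_rot: [-2.22, -2.221, 0.002]
ft_force: [-3.3, -1.2, 3.2]
grip_width: 0.178
grasp_force: 24.9
```

Call:
servo_tool(moves="0 -0.0001 0.0025 -0.018 0; 0 -0.0001 0.0045 -0.0176 0; 0 -0.0002 0.0064 -0.017 0; 0 -0.0002 0.0082 -0.0162 0; 0 -0.0003 0.0099 -0.0152 0; 0 -0.0003 0.0115 -0.014 0; 0 -0.0003 0.013 -0.0127 0; 0 -0.0004 0.0143 -0.0112 0", grip_force=25)

```text
time: 8.25
tcp_pos: [0.473, 0.0449, 0.2449]
tool_rot: [-2.202, -2.209, 0.037]
ft_force: [-22.9, -3.4, 18.2]
grip_width: 0.178
grasp_force: 25.0
```

Call:
servo_tool(moves="0 -0.0004 0.0154 -0.0095 0; 0 -0.0005 0.0164 -0.0078 0; 0 -0.0005 0.0171 -0.0059 0; 0 -0.0005 0.0177 -0.004 0; 0 -0.0005 0.018 -0.002 0; 0 -0.0005 0.0181 0 0; 0 -0.0005 0.018 0.0019 0; 0 -0.0005 0.0177 0.0039 0")

```text
time: 9.25
tcp_pos: [0.6258, 0.0401, 0.2698]
tool_rot: [2.22, 2.221, -0.001]
ft_force: [0.4, -2.2, 0.7]
grip_width: 0.174
grasp_force: 25.0
```

Call:
servo_tool(moves="0.06 0 0 0 0; 0.06 0 0 0 0; 0.06 0 0 -0.005 0; 0.06 0 0 -0.02 0; 0.06 0 0 -0.03 0; 0.06 0 -0.02 -0.02 0; 0.06 0 -0.03 0 0; 0.06 0 -0.03 0 0")

```text
time: 10.25
tcp_pos: [0.5429, 0.0414, 0.3458]
tool_rot: [-2.219, -2.223, 0.0]
ft_force: [1.1, 0.1, -0.7]
grip_width: 0.687
grasp_force: 0.0
```

Call:
servo_tool(moves="0.06 0 -0.02 0 0; 0.06 0.0024 -0.02 0 0; 0.06 0 -0.01 0 -0.185; 0.06 0 0 0 -0.185; 0.06 0 0 0 -0.185; 0.08 0 0 0 -0.185; 0.08 0 0 0 -0.185; 0.08 0 0 0 -0.185")

```text
time: 11.25
tcp_pos: [0.4935, 0.0438, 0.3454]
tool_rot: [-0.705, -3.06, -0.001]
ft_force: [0.4, -0.8, -0.4]
grip_width: 0.899
grasp_force: 0.0
```

Run:
```python
from h import *
p,r=pose(); print(p.round(4),r.as_matrix()[:,1].round(3))
p=snap("side"); cv2.imwrite("pics/s1.png",p["color"][130:430,100:550,::-1])
for l,z in dict(lock_grip=.28,lid_chute=.132).items(): print(l,[(u.round(1),atz(p,u,z).round(4),round(c,2)) for u,c in tip(p,l)])
```

```text
[0.4935 0.0438 0.3454] [0.438 0.899 0.   ]
lock_grip [(array([238.4, 156.3]), array([0.645 , 0.0402]), 0.79)]
lid_chute [(array([259.4, 287.7]), array([0.4947, 0.0429]), 0.9)]
```

View pics/s1.png

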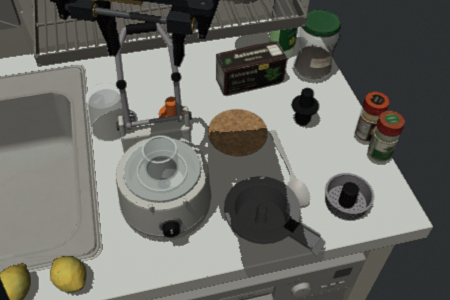

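Call:
servo_tool(moves="0.085 0 0 0.01 -0.152; 0.085 0 0 0.02 -0.152; 0.085 0 0 0.03 -0.15; 0.085 -0.001 -0.001 0.04 0; 0.085 0 0 0.04 0; 0.085 0 0 0.035 0; 0.085 0 0 0.025 0; 0.085 0 0 0.02 0")

```text
time: 12.4
tcp_pos: [0.4953, 0.0425, 0.1241]
tool_rot: [-0.014, -3.14, -0.001]
ft_force: [-0.3, -0.3, 0.7]
grip_width: 0.975
grasp_force: 0.0
```

Call:
servo_tool(moves="0.085 0 0 0.003 0; 0.05 0 0 0 0; 0.04 0 0 0 0; 0.04 0 0 0 0; 0.04 0 0 0 0; 0.04 0 0 0 0; 0.04 0 0 0 0; 0.04 0 0 0 0", grip_force=20)

```text
time: 13.4
tcp_pos: [0.4962, 0.0423, 0.1224]
tool_rot: [0.01, 3.141, 0.0]
ft_force: [-1.2, 1.1, 5.7]
grip_width: 0.629
grasp_force: 20.0
```

Call:
servo_tool(moves="0.04 0 0 -0.02 0; 0.04 0 0 -0.035 0; 0.04 0 0 -0.035 0; 0.04 0 -0.02 0 0; 0.04 0 -0.03 0 0; 0.04 0 -0.03 0 0; 0.04 0 -0.03 0 0; 0.04 0 -0.02 0 0")

```text
time: 14.4
tcp_pos: [0.4945, -0.0889, 0.2111]
tool_rot: [-0.01, -3.14, -0.0]
ft_force: [0.2, -0.4, -2.4]
grip_width: 0.627
grasp_force: 20.0
```

Call:
servo_tool(moves="0.04 -0.02 -0.0066 0 0; 0.04 -0.036 -0.0092 0 0; 0.04 -0.036 -0.0092 0 0; 0.04 -0.036 -0.009 0.02 0; 0.04 0 0 0.035 0; 0.04 0 0 0.04 0; 0.04 0 0 0.04 0; 0.04 0 0 0.025 0")

```text
time: 15.4
tcp_pos: [0.6209, -0.1218, 0.0485]
tool_rot: [-0.009, -3.137, -0.003]
ft_force: [-0.7, -0.5, -1.4]
grip_width: 0.633
grasp_force: 20.0
```

Run:
```python
from h import *
s=arm.read_state(); print(s["tcp_pos"],s["ft_force"],s["grip_width"])
p=snap("side")
for l,z in dict(trivet=0,bowl_centre=.023,lid_chute=.06).items(): print(l,[(u.round(1),atz(p,u,z).round(4),round(c,2)) for u,c in tip(p,l)])
```

```text
[ 0.62088815 -0.12178934  0.04849848] [-0.732785   -0.49488692 -1.39176566] 0.632526140552613
trivet [(array([360.4, 347. ]), array([ 0.428 , -0.1146]), 0.24)]
bowl_centre [(array([360.6, 348.3]), array([ 0.4125, -0.1086]), 0.87)]
lid_chute [(array([338.1, 244.7]), array([ 0.6194, -0.1237]), 0.62)]
```

Call:
servo_tool(moves="0.04 0 0 0.006 0; 0.04 0 0 0.006 0; 0.04 0 0 0 0; 0.085 0 0 0 0; 0.085 0 0 0 0; 0.085 0 0 0 0; 0.085 0 0 -0.01 0; 0.085 0 0 -0.03 0")

```text
time: 16.6
tcp_pos: [0.6218, -0.122, 0.0793]
tool_rot: [-0.009, -3.138, -0.002]
ft_force: [0.5, -0.5, -0.8]
grip_width: 0.967
grasp_force: 0.0
```

Call:
servo_tool(moves="0.085 0 0 -0.04 0; 0.085 0 0 -0.04 0; 0.085 0 0 -0.04 0; 0.085 0.03 0 -0.04 0; 0.04 0.045 0.004 -0.015 0; 0.04 0.045 0.004 0 0; 0.04 0.04 0.004 0 0; 0.04 0 0 0 0")

```text
time: 17.6
tcp_pos: [0.4599, -0.1084, 0.2555]
tool_rot: [-0.01, -3.14, -0.001]
ft_force: [1.3, -0.5, 2.0]
grip_width: 0.604
grasp_force: 0.0
```

Run:
```python
from h import *
p,r=pose(); print(p.round(4),r.as_matrix()[:,1].round(3))
p=snap("wrist"); cv2.imwrite("pics/w2.png",p["color"][:,:,::-1])
for l,z in dict(juicer=0,trivet=0,bowl_centre=.023,lid_chute=.046).items(): print(l,[(u.round(1),atz(p,u,z).round(4),round(c,2)) for u,c in tip(p,l)])
p=snap("side")
for l,z in dict(trivet=0,bowl_centre=.023,lid_chute=.046).items(): print(l,[(u.round(1),atz(p,u,z).round(4),round(c,2)) for u,c in tip(p,l)])
```

```text
[ 0.4599 -0.1084  0.2555] [0.007 1.    0.001]
juicer [(array([444.6, 233. ]), array([0.4959, 0.0445]), 0.96)]
trivet []
bowl_centre [(array([317.2, 170.2]), array([ 0.4205, -0.1053]), 0.56)]
lid_chute [(array([303.5, 353.5]), array([ 0.6263, -0.1224]), 0.9)]
trivet []
bowl_centre [(array([362.2, 345.5]), array([ 0.4171, -0.1128]), 0.68)]
lid_chute [(array([338.4, 249. ]), array([ 0.6206, -0.1252]), 0.69)]
```

View pics/w2.png

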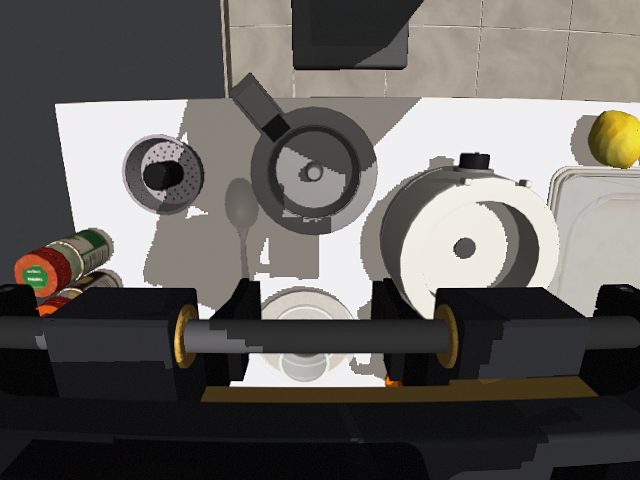

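Run:
```python
from h import *
p=snap("wrist")
c=atz(p,(314.5,171),.046); k=atz(p,(314,172),.044); t=atz(p,(241.5,82.5),.046); q=atz(p,(279,130),.046)
print("bowl",c,k,"tip",t,np.linalg.norm(t-c),"yaw",np.arctan2(*(c-t)[::-1]),np.arctan2(*(q-t)[::-1]))
a,b=atz(p,(466,182),.112),atz(p,(526,183),.112); print("lugs",a,b,(a+b)/2, np.arctan2(b[0]-a[0],a[1]-b[1]), np.arctan2(a[0]-b[0],b[1]-a[1]))
s=atz(p,(160,173),.046); print("sieve",s)
o=finder.outline_of("juicer",p)[0]; m=o["region"]; print(o["box"])
g=cv2.cvtColor(p["color"],cv2.COLOR_RGB2GRAY); im=cv2.cvtColor(g,cv2.COLOR_GRAY2BGR)[90:330,100:600]; cv2.imwrite("pics/w2c.png",cv2.resize(p["color"][90:310,360:600,::-1],None,fx=2.5,fy=2.5))
for r_,z in((.0755,.1),(.054,.1)):
    X=[[.495+r_*np.cos(t),.0435+r_*np.sin(t),z] for t in np.arange(0,6.28,np.pi/2)]; print(proj(p,X).round(0).tolist())
```

```text
bowl [ 0.42335956 -0.10960461] [ 0.42452209 -0.11011757] tip [ 0.33988278 -0.17795147] 0.10788728569524918 yaw 0.686071502044601 0.6623706515649004
lugs [0.42670315 0.01655883] [0.4272928  0.06839145] [0.42699797 0.04247514] 3.13021716456212 -0.011375489027673378
sieve [ 0.42370962 -0.26497992]
[472.7, 234.7, 182.2, 174.4]
[[473.0, 329.0], [561.0, 255.0], [492.0, 172.0], [400.0, 256.0]]
[[475.0, 309.0], [539.0, 255.0], [489.0, 197.0], [424.0, 256.0]]
```

View pics/w2c.png

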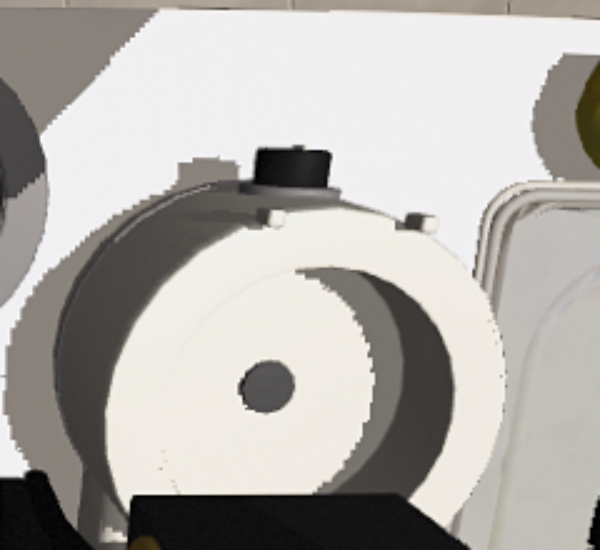

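Call:
servo_tool(moves="0.035 0.0187 -0.0005 0.01 0; 0.035 0.0187 -0.0005 0.02 0; 0.035 0 0 0.02 -0.178; 0.035 0 0 0.02 -0.178; 0.035 0 0 0.02 -0.178; 0.035 0 0 0.02 0; 0.035 0 0 0.02 0; 0.035 0 0 0.02 0")

```text
time: 19.15
tcp_pos: [0.4261, -0.1105, 0.1042]
tool_rot: [-0.82, 3.032, -0.001]
ft_force: [-0.5, -0.1, 0.6]
grip_width: 0.401
grasp_force: 0.0
```

Run:
```python
from h import *
p,r=pose(); print(p.round(4),r.as_matrix()[:,1].round(3))
p=snap("wrist"); cv2.imwrite("pics/w3.png",p["color"][:,:,::-1])
p=snap("side");cv2.imwrite("pics/s3.png",cv2.resize(p["color"][280:420,290:440,::-1],None,fx=4,fy=4))
for n in (.420,.4235): print(n,proj(p,[[n+.064*np.cos(t),-.1097+.064*np.sin(t),.046] for t in np.arange(0,6.28,np.pi/2)]).round(0).tolist(),proj(p,[[n,-.1097,.044]]))
```

```text
[ 0.4261 -0.1105  0.1042] [-0.504  0.864 -0.   ]
0.42 [[350.0, 307.0], [324.0, 345.0], [373.0, 371.0], [397.0, 330.0]] [[360.78565858 337.78270084]]
0.4235 [[350.0, 305.0], [323.0, 343.0], [372.0, 369.0], [396.0, 328.0]] [[360.18008108 336.04054771]]
```

View pics/w3.png

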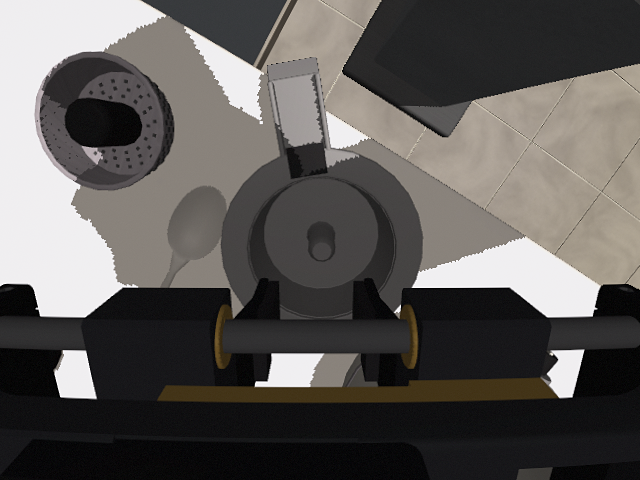

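View pics/s3.png

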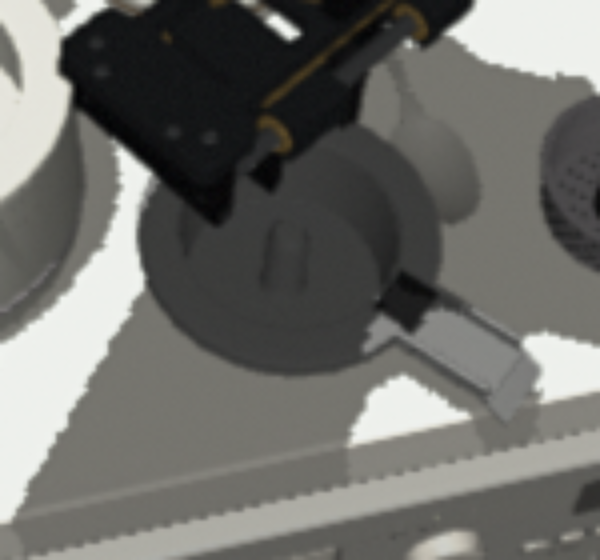

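Run:
```python
from h import *
p,r=pose(); w=snap("wrist")
print(p.round(4))
for x,y in((.4235,-.1097),(.423,-.112)):
    t=np.arange(0,6.28,.02); q=proj(w,np.c_[x+.064*np.cos(t),y+.064*np.sin(t),0*t+.046]); print(q.min(0),q.max(0),proj(w,[[x,y,.044]]))
k=atz(w,(322,250),.044); print(k)
sp=[atz(w,u,.046) for u in((293,64),(307,160))]; print(sp,np.arctan2(*(k-sp[0])[::-1]),np.arctan2(*(sp[1]-sp[0])[::-1]))
for c in (k,np.array([.423,-.112])): d=r.inv().apply(np.r_[c-p[:2],0]); print("tool shift",d.round(4))
```

```text
[ 0.4247 -0.1098  0.1033]
[214.66590885 150.8995681 ] [418.59957536 345.69091397] [[316.71711754 254.74581876]]
[211.72033867 148.10027824] [416.04559548 343.62982533] [[313.96772866 252.34448658]]
[ 0.41912085 -0.10840824]
[array([ 0.33408685, -0.17715126]), array([ 0.37561298, -0.14428372])] 0.6798528776964978 0.6695307326723274
tool shift [0.0041 0.004  0.    ]
tool shift [ 0.0025 -0.001   0.    ]
```

Call:
servo_tool(moves="0.035 0.0022 0.0015 0.015 0; 0.035 0 0 0.02 0; 0.035 0 0 0.02 0; 0.035 0 0 0.015 0; 0.035 0 0 0.01 0; 0.035 0 0 0.008 0; 0.035 0 0 0 0; 0.035 0 0 0 0")

```text
time: 20.3
tcp_pos: [0.4232, -0.1103, 0.0172]
tool_rot: [-0.82, 3.032, -0.001]
ft_force: [-0.1, 0.5, -1.0]
grip_width: 0.403
grasp_force: 0.0
```

Call:
servo_tool(moves="0.01 0 0 0 0; 0.01 0 0 0 0; 0.01 0 0 0 0; 0.01 0 0 0 0; 0.01 0 0 0 0; 0.01 0 0 0 0; 0.01 0 0 -0.01 0; 0.01 0 0 -0.02 0", grip_force=30)

```text
time: 21.3
tcp_pos: [0.4227, -0.1101, 0.0468]
tool_rot: [0.82, -3.032, -0.002]
ft_force: [-0.2, 0.1, -2.8]
grip_width: 0.194
grasp_force: 30.0
```

Call:
servo_tool(moves="0.01 0 0 -0.03 0; 0.01 0 0 -0.04 0; 0.01 0 0 -0.04 0; 0.01 0 0 -0.028 0.1; 0.01 0 0 0 0.16; 0.01 0 0 0 0.16; 0.01 0 0 0 0.16; 0.01 0 0 0 0.13")

```text
time: 22.3
tcp_pos: [0.4226, -0.1101, 0.185]
tool_rot: [-0.292, -3.128, 0.0]
ft_force: [-0.2, 0.2, -1.1]
grip_width: 0.192
grasp_force: 30.0
```

Call:
servo_tool(moves="0.01 -0.004 0.015 0 0; 0.01 -0.0071 0.0275 0 0; 0.01 -0.0071 0.0275 0 0; 0.01 -0.0071 0.0275 0 0; 0.01 -0.0071 0.0275 0 0; 0.01 -0.0071 0.025 0 0; 0.01 -0.0036 0.0151 0 0; 0.01 0 0 0 0")

```text
time: 23.3
tcp_pos: [0.4952, 0.0455, 0.1848]
tool_rot: [-0.28, -3.129, 0.0]
ft_force: [-0.3, 0.1, -1.6]
grip_width: 0.197
grasp_force: 30.0
```

Run:
```python
from h import *
p,r=pose(); print(p.round(4),r.as_matrix()[:,1].round(3),arm.read_state()["grip_width"])
w=snap("wrist"); cv2.imwrite("pics/w4.png",w["color"][:,:,::-1])
t=snap("top"); s=snap("side")
for q,n in((w,"w"),(t,"t"),(s,"s")): print(n,[(u.round(1),atz(q,u,p[2]-.0165+.023).round(4),round(c,2)) for u,c in tip(q,"bowl_centre")])
cv2.imwrite("pics/t4.png",cv2.resize(t["color"][200:360,200:360,::-1],None,fx=3.5,fy=3.5))
```

```text
[0.4952 0.0455 0.1848] [ 0.178  0.984 -0.   ] 0.19746467003676896
w [(array([317.2, 303.2]), array([0.4966, 0.0473]), 0.89)]
t []
s [(array([254.6, 268.9]), array([0.485, 0.047]), 0.9), (array([208.8, 256.9]), array([0.5248, 0.1116]), 0.5)]
```

View pics/w4.png

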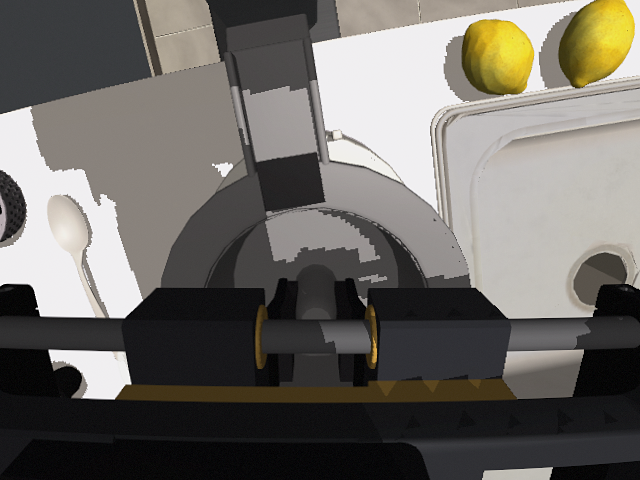

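Run:
```python
from h import *
w=snap("wrist")
a,b,c=[atz(w,u,.21) for u in((273.5,70),(282,130),(293,200))]
print(a,b,c,np.arctan2(*(c-a)[::-1]),np.arctan2(*(np.array([.4952,.0455])-a)[::-1]))
J=np.array([.495,.0445]);y=-.03
for yy in(-.0265,.0265): 
    q=J+np.array([-.072*np.cos(y)-yy*np.sin(y),-.072*np.sin(y)+yy*np.cos(y)]); print(proj(w,[[*q,.112]]))
print(atz(w,(335,135),.112))
```

```text
[0.398292   0.04806379] [0.4186442  0.04688568] [0.44426014 0.04577757] -0.04969388123391829 -0.02644971304876047
[[255.02165141 147.12072077]]
[[339.5192436  133.58646875]]
[0.42415976 0.07026679]
```

Call:
servo_tool(moves="0.01 0 -0.001 0.01 0; 0.01 0 0 0.015 0; 0.01 0 0 0.02 0; 0.01 0 0 0.015 0; 0.01 0 0 0.01 0; 0.01 0 0 0.008 0; 0.01 0 0 0.006 0; 0.01 0 0 0 0")

```text
time: 24.65
tcp_pos: [0.4949, 0.0434, 0.1006]
tool_rot: [-0.285, -3.128, 0.0]
ft_force: [0.1, 0.6, -0.6]
grip_width: 0.195
grasp_force: 30.0
```

Call:
servo_tool(moves="0.01 0 0 0.005 0; 0.01 0 0 0.005 0; 0.01 0 0 0.004 0; 0.01 0 0 0.004 0; 0.01 0 0 0.001 0; 0.01 0 0 0 0; 0.01 0 0 0 0; 0.01 0 0 0 0")

```text
time: 25.65
tcp_pos: [0.4952, 0.0434, 0.082]
tool_rot: [0.285, 3.128, -0.0]
ft_force: [-0.7, 0.5, -1.7]
grip_width: 0.194
grasp_force: 30.0
```

Call:
servo_tool(moves="0.035 0 0 0 0; 0.035 0 0 0 0; 0.035 0 0 0 0; 0.035 0 0 -0.01 0; 0.035 0 0 -0.02 0; 0.035 0 0 -0.03 0; 0.035 0 0 -0.04 0; 0.035 0 0 -0.04 0")

```text
time: 26.65
tcp_pos: [0.4948, 0.0435, 0.2237]
tool_rot: [0.285, 3.128, -0.0]
ft_force: [0.6, 0.6, -0.9]
grip_width: 0.402
grasp_force: 0.0
```

Run:
```python
from h import *
p,r=pose(); print(p.round(4),r.as_matrix()[:,1].round(3))
w=snap("wrist"); cv2.imwrite("pics/w5.png",w["color"][:,:,::-1]); s=snap("side"); t=snap("top")
for q,n in((w,"w"),(t,"t"),(s,"s")): print(n,[(u.round(1),atz(q,u,.087).round(4),round(c,2)) for u,c in tip(q,"bowl_centre")],[(atz(q,u,.023).round(4),round(c,2)) for u,c in tip(q,"sieve_centre")])
```

```text
[0.4948 0.0435 0.2237] [ 0.181  0.984 -0.   ]
w [(array([318.2, 228.1]), array([0.4958, 0.0468]), 0.57)] [(array([ 0.4205, -0.27  ]), 0.83), (array([0.5106, 0.0447]), 0.26)]
t [(array([235.2, 180.2]), array([0.6761, 0.1102]), 0.18)] [(array([ 0.4195, -0.2726]), 0.73)]
s [(array([258.9, 305.4]), array([0.4935, 0.0475]), 0.62)] [(array([ 0.4194, -0.2693]), 0.91)]
```

View pics/w5.png

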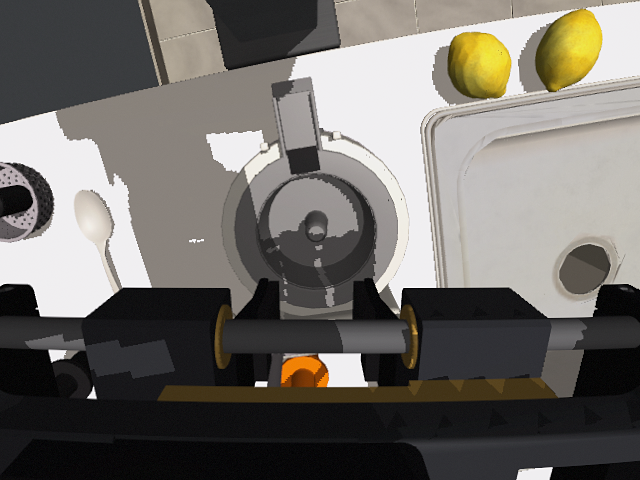

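Call:
servo_tool(moves="0.04 -0.0004 -0.02 0 0; 0.04 -0.0004 -0.045 0 0; 0.04 -0.0004 -0.05 0 0; 0.04 -0.0004 -0.05 0 0; 0.04 -0.0004 -0.05 0 0; 0.04 -0.0004 -0.05 0 0; 0.04 -0.0004 -0.035 0.02 0; 0.04 -0.0004 -0.0157 0.03 0")

```text
time: 28.1
tcp_pos: [0.4412, -0.2704, 0.1712]
tool_rot: [0.289, 3.127, -0.002]
ft_force: [-0.1, 0.4, 0.1]
grip_width: 0.462
grasp_force: 0.0
```

Run:
```python
from h import *
p,r=pose(); print(p.round(4),r.as_matrix()[:,1].round(3))
w=snap("wrist"); cv2.imwrite("pics/w6.png",w["color"][:400,100:540,::-1])
print([(u.round(1),atz(w,u,.023).round(4),round(c,2)) for u,c in tip(w,"sieve_centre")])
print(proj(w,[[.421,-.2675,.046],[.421,-.2675,.023]]))
```

```text
[ 0.4412 -0.2704  0.1712] [ 0.183  0.983 -0.001]
[(array([311. , 200.1]), array([ 0.4199, -0.2693]), 0.93)]
[[313.0746791  205.87278664]
 [313.28942019 200.95848489]]
```

View pics/w6.png

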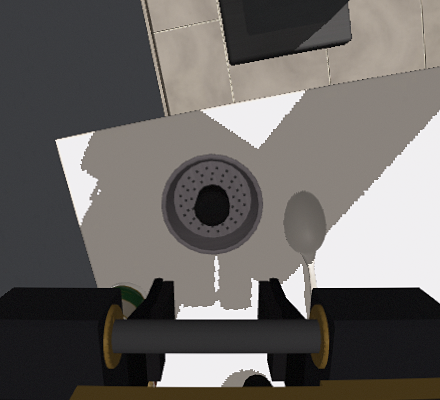

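Call:
servo_tool(moves="0.04 0.01 -0.0015 0.02 0; 0.04 0.01 0 0.03 0; 0.04 0 0 0.03 0; 0.04 0 0 0.03 0; 0.04 0 0 0.02 0; 0.04 0 0 0.012 0; 0.04 0 0 0.01 0; 0.04 0 0 0 0")

```text
time: 29.2
tcp_pos: [0.4211, -0.2651, 0.0196]
tool_rot: [-0.285, -3.128, -0.001]
ft_force: [-0.9, -0.2, 0.6]
grip_width: 0.463
grasp_force: 0.0
```

Call:
servo_tool(moves="0.02 0 0 0 0; 0.02 0 0 0 0; 0.02 0 0 0 0; 0.02 0 0 0 0; 0.02 0 0 0 0; 0.02 0 0 0 0; 0.02 0 0 -0.01 0; 0.02 0 0 -0.02 0", grip_force=30)

```text
time: 30.2
tcp_pos: [0.4202, -0.2645, 0.0496]
tool_rot: [-0.285, -3.126, -0.004]
ft_force: [0.3, 0.0, -0.7]
grip_width: 0.325
grasp_force: 30.1
```

Call:
servo_tool(moves="0.02 0 0 -0.03 0; 0.02 0 0 -0.04 0; 0.02 0 0 -0.04 0; 0.02 0 0 -0.04 0; 0.02 -0.003 0.03 0 0; 0.02 -0.003 0.05 0 0; 0.02 -0.003 0.05 0 0; 0.02 -0.003 0.05 0 0")

```text
time: 31.2
tcp_pos: [0.4649, -0.0888, 0.1999]
tool_rot: [-0.286, -3.127, -0.001]
ft_force: [0.2, -0.5, -2.0]
grip_width: 0.327
grasp_force: 30.1
```

Call:
servo_tool(moves="0.02 -0.003 0.05 0 0; 0.02 -0.003 0.05 0 0; 0.02 0 0.025 0 0; 0.02 0 0.011 0 0; 0.02 0 0 0 0; 0.02 0 0 0 0; 0.02 0 0 0 0; 0.02 0 0 0 0")

```text
time: 32.2
tcp_pos: [0.496, 0.0413, 0.1998]
tool_rot: [-0.287, -3.128, 0.0]
ft_force: [0.4, 0.4, -0.7]
grip_width: 0.322
grasp_force: 30.1
```

Run:
```python
from h import *
p,r=pose(); print(p.round(4),r.as_matrix()[:,1].round(3),arm.read_state()["grip_width"])
w=snap("wrist"); cv2.imwrite("pics/w7.png",w["color"][:400,:,::-1])
b=p[2]-.0196
for l,z in(("sieve_centre",b+.023),("bowl_centre",.087)): print(l,[(u.round(1),atz(w,u,z).round(4),round(c,2)) for u,c in tip(w,l)])
for sx in(-.003,0,.003):
    c=p+r.apply([sx,0,0]); t=np.arange(0,6.28,.05); q=proj(w,np.c_[c[0]+.042*np.cos(t),c[1]+.042*np.sin(t),0*t+b+.033]); print(sx,q.min(0),q.max(0),proj(w,[[c[0],c[1],b+.046]]))
    t=np.arange(0,6.28,.05); q=proj(w,np.c_[c[0]+.064*np.cos(t),c[1]+.064*np.sin(t),0*t+.11]); print("flange",q.min(0),q.max(0))
# collar seen earlier
w5=dict(w); T=np.eye(4); ps=np.array([.1808,.9835])
```

```text
[0.496  0.0413 0.1998] [ 0.182  0.983 -0.   ] 0.3219464920015702
sieve_centre [(array([313. , 301.2]), array([0.4974, 0.0411]), 0.59)]
bowl_centre []
-0.003 [218.79676817 222.08768365] [406.69651301 392.6133073 ] [[312.50259583 328.44208878]]
flange [224.35114333 155.75037343] [403.31700324 327.58066338]
0 [218.27888627 214.98560542] [407.18349927 387.40575462] [[312.48374275 321.92704013]]
flange [224.06839677 151.16995675] [403.58864301 324.06594065]
0.003 [217.75898845 207.81041127] [407.67241734 382.1375526 ] [[312.46479992 315.33138683]]
flange [223.78530781 146.56421873] [403.86062633 320.52776745]
```

View pics/w7.png

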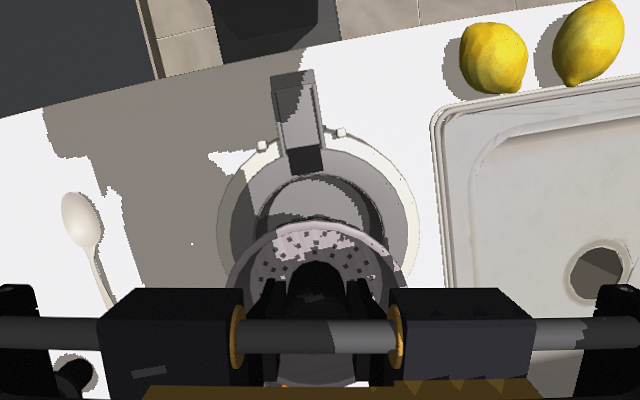

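```bash
cat > fit.py <<'E'
from h import *
def fit(w,c0,rad,z,rmax=282,amp=.007):
    g=cv2.GaussianBlur(cv2.cvtColor(w["color"],cv2.COLOR_RGB2GRAY),(3,3),0).astype(np.float32)
    gx,gy=cv2.Sobel(g,cv2.CV_32F,1,0),cv2.Sobel(g,cv2.CV_32F,0,1); t=np.linspace(0,2*np.pi,240,endpoint=False); best=[]
    for dx in np.arange(-amp,amp+1e-4,.0005):
        for dy in np.arange(-amp,amp+1e-4,.0005):
            q=proj(w,np.c_[c0[0]+dx+rad*np.cos(t),c0[1]+dy+rad*np.sin(t),0*t+z])
            tg=np.roll(q,-1,0)-np.roll(q,1,0); n=np.c_[-tg[:,1],tg[:,0]]/np.linalg.norm(tg,axis=1)[:,None]
            ok=(q[:,1]<rmax)&(q[:,1]>2)&(q[:,0]>2)&(q[:,0]<637); u,v=q[ok].round().astype(int).T
            e=np.abs(gx[v,u]*n[ok,0]+gy[v,u]*n[ok,1]); best.append((np.mean(np.minimum(e,60)),c0[0]+dx,c0[1]+dy))
    best.sort(reverse=True); return np.array(best[:6]).round(4).tolist()
E
python3 - <<'E'
from fit import *
p,r=pose(); w=snap("wrist"); b=p[2]-.0196; print(p)
for n,rad,z in(("sieve rim",.042,b+.033),("flange",.064,.11),("juicer",.0755,.1),("lugs?",.0485,.11)):
    print(n,fit(w,p[:2]+[0,.002],rad,z))
E
```

```text
[0.49600268 0.04170384 0.19985563]
sieve rim [[58.1663, 0.499, 0.0427], [57.2799, 0.499, 0.0422], [55.9448, 0.4985, 0.0427], [55.3454, 0.4985, 0.0432], [53.446, 0.4985, 0.0422], [52.2702, 0.499, 0.0432]]
flange [[52.1813, 0.4935, 0.0452], [51.0055, 0.4945, 0.0452], [50.8632, 0.494, 0.0452], [50.5819, 0.4945, 0.0447], [50.1573, 0.495, 0.0452], [49.3052, 0.494, 0.0447]]
juicer [[49.7095, 0.495, 0.0442], [48.7983, 0.4945, 0.0442], [47.9287, 0.4955, 0.0442], [47.8754, 0.4945, 0.0447], [46.3588, 0.495, 0.0447], [45.6377, 0.494, 0.0442]]
lugs? [[47.8213, 0.497, 0.0452], [46.9188, 0.4965, 0.0452], [46.3513, 0.497, 0.0447], [46.1158, 0.497, 0.0442], [45.8513, 0.496, 0.0452], [45.8401, 0.4975, 0.0452]]
```

Call:
servo_tool(moves="0.02 0.0025 0.0008 0.01 0; 0.02 0.0025 0.0008 0.015 0; 0.02 0 0 0.015 0; 0.02 0 0 0.015 0; 0.02 0 0 0.01 0; 0.02 0 0 0 0; 0.02 0 0 0 0; 0.02 0 0 0 0")

```text
time: 33.4
tcp_pos: [0.4918, 0.0445, 0.1353]
tool_rot: [0.285, 3.127, -0.0]
ft_force: [-0.3, -0.0, -1.3]
grip_width: 0.326
grasp_force: 30.1
```

Run:
```python
from fit import *
p,r=pose(); w=snap("wrist"); b=p[2]-.0196; print(p)
for n,rad,z in(("sieve rim",.042,b+.033),("flange",.064,.11)):
    print(n,fit(w,p[:2]+[0,.002],rad,z)[:3])
```

```text
[0.49179893 0.04449764 0.13534775]
sieve rim [[56.4221, 0.4948, 0.045], [56.0879, 0.4948, 0.0455], [55.3052, 0.4943, 0.0455]]
flange [[51.6261, 0.4943, 0.045], [50.6961, 0.4948, 0.045], [48.8245, 0.4938, 0.045]]
```

Aligned within 0.5 mm; descend slowly.

Call:
servo_tool(moves="0.02 0 0 0.006 0; 0.02 0 0 0.007 0; 0.02 0 0 0.007 0; 0.02 0 0 0.007 0; 0.02 0 0 0.007 0; 0.02 0 0 0.006 0; 0.02 0 0 0.005 0; 0.02 0 0 0.002 0")

```text
time: 34.45
tcp_pos: [0.4913, 0.0445, 0.0877]
tool_rot: [-0.285, -3.128, 0.0]
ft_force: [-2.8, -0.2, 12.0]
grip_width: 0.328
grasp_force: 30.2
```

Call:
servo_tool(moves="0.042 0 0 0 0; 0.042 0 0 0 0; 0.042 0 0 0 0; 0.042 0 0 -0.01 0; 0.042 0 0 -0.03 0; 0.042 0 0 -0.04 0; 0.042 0 0 -0.04 0; 0.042 0 0 -0.03 0")

```text
time: 35.45
tcp_pos: [0.4917, 0.0445, 0.2404]
tool_rot: [0.285, 3.126, -0.0]
ft_force: [-0.4, -1.3, -1.0]
grip_width: 0.476
grasp_force: 0.0
```

Run:
```python
from fit import *
p,r=pose(); w=snap("wrist"); print(p)
for n,rad,z in(("sieve rim",.042,.101),("flange",.064,.11)):
    print(n,fit(w,[.494,.0445],rad,z)[:3])
s=snap("side"); print([(atz(s,u,.091).round(4),round(c,2)) for u,c in tip(s,"sieve_centre")],[(atz(s,u,.046).round(4),round(c,2)) for u,c in tip(s,"lid_chute")])
cv2.imwrite("pics/w8.png",w["color"][:400,:,::-1])
```

```text
[0.49168072 0.04450462 0.24037358]
sieve rim [[59.9902, 0.493, 0.0455], [59.964, 0.4935, 0.0455], [59.9554, 0.4935, 0.046]]
flange [[58.1191, 0.493, 0.045], [57.8395, 0.4935, 0.045], [57.6718, 0.4935, 0.0455]]
[(array([0.4854, 0.0432]), 0.95)] [(array([ 0.6291, -0.1226]), 0.92), (array([0.5285, 0.0436]), 0.27)]
```

Call:
servo_tool(moves="0.06 -0.003 -0.0137 0 0; 0.085 -0.0055 -0.03 0 0; 0.085 -0.0055 -0.03 0 0; 0.085 -0.0055 -0.03 0 0; 0.085 -0.0055 -0.03 0 0; 0.085 -0.005 -0.03 0 0; 0.085 -0.03 0.0055 0 0; 0.085 -0.04 0.0074 0 0")

```text
time: 36.65
tcp_pos: [0.5616, -0.1234, 0.2362]
tool_rot: [-0.289, -3.124, -0.001]
ft_force: [0.6, -1.0, 0.4]
grip_width: 0.976
grasp_force: 0.0
```

Call:
servo_tool(moves="0.085 -0.04 0.0074 0 0; 0.085 -0.0185 0.0034 0.02 0; 0.085 0 0 0.035 0; 0.085 0 0 0.04 0; 0.085 0 0 0.035 0; 0.085 0 0 0.025 0; 0.085 0 0 0.015 0; 0.085 0 0 0 0")

```text
time: 37.65
tcp_pos: [0.6206, -0.122, 0.066]
tool_rot: [-0.286, -3.125, -0.001]
ft_force: [-0.2, -0.4, -0.7]
grip_width: 0.972
grasp_force: 0.0
```

Call:
servo_tool(moves="0.085 0 0 0.012 0; 0.085 0 0 0.01 0; 0.085 0 0 0.006 0; 0.045 0 0 0 0; 0.045 0 0 0 0; 0.045 0 0 0 0; 0.045 0 0 0 0; 0.045 0 0 0 0", grip_force=20)

```text
time: 38.65
tcp_pos: [0.6221, -0.122, 0.0402]
tool_rot: [0.285, 3.128, -0.0]
ft_force: [0.4, -0.4, 1.4]
grip_width: 0.613
grasp_force: 20.0
```

Call:
servo_tool(moves="0.045 0 0 0 0; 0.045 0 0 -0.02 0; 0.045 0 0 -0.04 0; 0.045 0 0 -0.04 0; 0.045 0 0 -0.04 0; 0.045 0 0 -0.04 0; 0.045 0.02 -0.0037 -0.015 0; 0.045 0.03 -0.0055 0 0")

```text
time: 39.65
tcp_pos: [0.572, -0.1221, 0.2377]
tool_rot: [0.284, 3.123, -0.002]
ft_force: [-0.2, 0.3, -2.1]
grip_width: 0.614
grasp_force: 20.0
```

Call:
servo_tool(moves="0.045 0.03 -0.0055 0 0; 0.045 0.03 -0.0055 0 0; 0.045 0.0187 -0.0035 0 0; 0.045 0.0055 0.03 0 0; 0.045 0.0055 0.03 0 0; 0.045 0.0055 0.03 0 0; 0.045 0.0055 0.03 0 0; 0.045 0.0055 0.03 0 0")

```text
time: 40.65
tcp_pos: [0.4907, 0.0318, 0.2357]
tool_rot: [0.285, 3.128, 0.0]
ft_force: [0.7, 0.0, -2.1]
grip_width: 0.612
grasp_force: 20.0
```

Call:
servo_tool(moves="0.045 0.0026 0.0137 0.01 0; 0.045 0 0 0.02 0; 0.045 0 0 0.02 0; 0.045 0 0 0.01 0; 0.045 0 0 0 0; 0.045 0 0 0 0; 0.045 0 0 0 0; 0.045 0 0 0 0")

```text
time: 41.65
tcp_pos: [0.4914, 0.0445, 0.1754]
tool_rot: [0.285, 3.127, -0.0]
ft_force: [-0.5, -0.3, -1.5]
grip_width: 0.615
grasp_force: 20.0
```

Run:
```python
from fit import *
p,r=pose(); w=snap("wrist"); b=p[2]-.0322; print(p)
for n,rad,z in(("lid disc top",.064,b+.014),("lid disc low",.064,b+.006),("flange",.064,.11),("juicer",.0755,.1)):
    print(n,fit(w,p[:2]+[0,.002],rad,z)[:3])
cv2.imwrite("pics/w9.png",w["color"][:400,:,::-1])
```

```text
[0.49137979 0.04452156 0.17537207]
lid disc top [[48.1054, 0.4914, 0.046], [48.0584, 0.4929, 0.046], [47.5352, 0.4919, 0.046]]
lid disc low [[42.0681, 0.4914, 0.0455], [41.9762, 0.4919, 0.045], [41.8041, 0.4919, 0.0455]]
flange [[41.922, 0.4949, 0.045], [41.4463, 0.4944, 0.045], [40.3218, 0.4939, 0.045]]
juicer [[38.4334, 0.4959, 0.0435], [38.0013, 0.4954, 0.044], [37.9205, 0.4949, 0.044]]
```

View pics/w9.png

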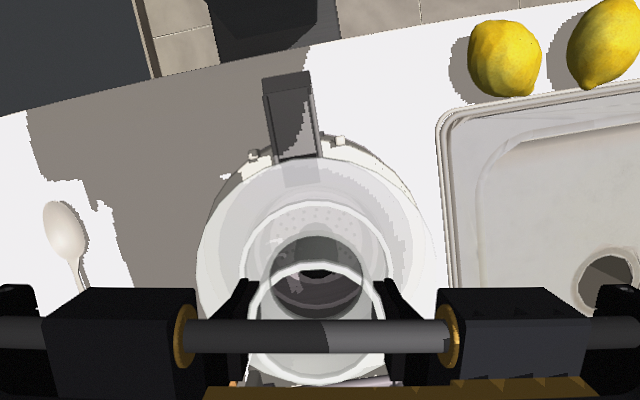

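Call:
servo_tool(moves="0.045 -0.002 -0.0006 0.008 0; 0.045 0 0 0.008 0; 0.045 0 0 0.006 0; 0.045 0 0 0.005 0; 0.045 0 0 0.004 0; 0.045 0 0 0.004 0; 0.045 0 0 0.003 0; 0.045 0 0 0 0")

```text
time: 42.7
tcp_pos: [0.4928, 0.0436, 0.1367]
tool_rot: [-0.285, -3.128, -0.0]
ft_force: [0.3, 0.2, -2.3]
grip_width: 0.614
grasp_force: 20.0
```

Call:
servo_tool(moves="0.045 0 0 0.001 0; 0.045 0 0 0.001 0; 0.045 0 0 0 0; 0.085 0 0 0 0; 0.085 0 0 0 0; 0.085 0 0 0 0; 0.085 0 0 -0.01 0; 0.085 0 0 -0.03 0")

```text
time: 43.7
tcp_pos: [0.4918, 0.0437, 0.1745]
tool_rot: [-0.285, -3.125, -0.0]
ft_force: [0.4, -0.4, 0.3]
grip_width: 0.963
grasp_force: 0.0
```

Call:
servo_tool(moves="0.085 0 0 -0.04 0; 0.085 0 0 -0.03 0; 0.06 0 0 0 0; 0.06 0 0 0 0; 0.06 0 0 0 0; 0.06 0 0 0 0; 0.06 0 0 0 0; 0.06 0 0 0 0")

```text
time: 44.7
tcp_pos: [0.4929, 0.0436, 0.2446]
tool_rot: [-0.285, -3.128, -0.0]
ft_force: [0.5, -0.0, 0.7]
grip_width: 0.691
grasp_force: 0.0
```

Run:
```python
from fit import *
p,r=pose(); w=snap("wrist"); print(p)
for n,rad,z in(("lid disc",.064,.118),("lid hi",.064,.128),("chute top",.0275,.166),("juicer",.0755,.1)):
    print(n,fit(w,[.494,.0445],rad,z)[:3])
s=snap("side"); t=snap("top")
for q in(w,s,t):print([(u.round(1),atz(q,u,.142).round(4),round(c,2)) for u,c in tip(q,"lid_chute")],[(u.round(1),atz(q,u,.28).round(4),round(c,2)) for u,c in tip(q,"lock_grip")])
```

```text
[0.49286996 0.04361469 0.244556  ]
lid disc [[48.9366, 0.4935, 0.045], [47.3831, 0.493, 0.045], [47.1571, 0.4935, 0.0455]]
lid hi [[43.3144, 0.4875, 0.0405], [42.9425, 0.4885, 0.04], [42.8705, 0.489, 0.04]]
chute top [[57.3573, 0.494, 0.045], [57.1191, 0.4935, 0.045], [56.6432, 0.494, 0.0455]]
juicer [[48.2225, 0.4945, 0.0445], [48.2221, 0.495, 0.0445], [48.1787, 0.4955, 0.0445]]
[] []
[(array([256.7, 285.5]), array([0.4922, 0.0468]), 0.85)] []
[] [(array([258.7, 178.5]), array([0.6447, 0.0356]), 0.56)]
```

Call:
servo_tool(moves="0.06 0 0 -0.02 0.1775; 0.06 0 0 -0.02 0.1775; 0.06 0 0 -0.02 0.1775; 0.06 0 0 -0.02 0.1775; 0.06 0 0 -0.02 0.1775; 0.06 0 0 0 0.1775; 0.06 0 0 0 0.1775; 0.06 0 0 0 0.1775")

```text
time: 46.15
tcp_pos: [0.4928, 0.0437, 0.3449]
tool_rot: [2.262, 2.18, 0.0]
ft_force: [0.2, -0.0, 0.8]
grip_width: 0.691
grasp_force: 0.0
```

Call:
servo_tool(moves="0.06 0 0.02 0 0; 0.06 0 0.03 0 0; 0.06 0 0.03 0 0; 0.06 0 0.03 0 0; 0.06 0.001 0.03 0 0; 0.06 0 0.008 0 0; 0.06 0 0 0 0; 0.06 0 0 0 0")

```text
time: 47.15
tcp_pos: [0.6397, 0.0402, 0.345]
tool_rot: [-2.255, -2.186, 0.001]
ft_force: [0.1, -0.0, 0.5]
grip_width: 0.687
grasp_force: 0.0
```

Run:
```python
from h import *
p,r=pose(); print(p.round(4),r.as_matrix()[:,1].round(3))
s=snap("side"); cv2.imwrite("pics/s10.png",cv2.resize(s["color"][60:340,160:440,::-1],None,fx=2,fy=2)); w=snap("wrist")
for q in(s,w):print([(u.round(1),atz(q,u,.281).round(4),round(c,2)) for u,c in tip(q,"lock_grip")])
print(proj(s,[[*p[:2],.281],[*p[:2],p[2]]]))
```

```text
[0.6397 0.0402 0.345 ] [ 1.    -0.031 -0.001]
[(array([241.7, 157.9]), array([0.6384, 0.0358]), 0.76)]
[(array([312.2, 259.8]), array([0.6394, 0.0394]), 0.71)]
[[238.82028985 157.79717769]
 [234.0830856  123.00186473]]
```

Call:
servo_tool(moves="0.06 0 0 0.015 0; 0.06 0 0 0.02 0; 0.06 0 0 0.02 0; 0.06 0 0 0.015 0; 0.06 0 0 0.01 0; 0.06 0 0 0.003 0; 0.03 0 0 0 0; 0.03 0 0 0 0")

```text
time: 48.35
tcp_pos: [0.6414, 0.04, 0.2627]
tool_rot: [2.255, 2.186, 0.002]
ft_force: [-0.6, -0.3, -0.1]
grip_width: 0.538
grasp_force: 0.0
```

Call:
servo_tool(moves="0 0 0 0 0; 0 0 0 0 0; 0 0 0 0 0; 0 0 0 0 0; 0 0 0 0 0; 0 0 0 0 0; 0 0 0 0 0; 0 0 0 0 0", grip_force=25)

```text
time: 49.35
tcp_pos: [0.6378, 0.0401, 0.2619]
tool_rot: [-2.252, -2.184, 0.008]
ft_force: [-6.0, -1.0, 3.5]
grip_width: 0.174
grasp_force: 25.0
```

Call:
servo_tool(moves="0 0 -0.0195 -0.0054 0; 0 0 -0.0176 -0.0035 0; 0 0 -0.0179 -0.0016 0; 0 0 -0.018 0.0004 0; 0 0 -0.0178 0.0024 0; 0 0 -0.0175 0.0043 0; 0 0 -0.0169 0.0062 0; 0 0 -0.0161 0.008 0")

```text
time: 50.35
tcp_pos: [0.5013, 0.0447, 0.2523]
tool_rot: [2.253, 2.184, 0.008]
ft_force: [0.4, 2.0, 2.1]
grip_width: 0.176
grasp_force: 25.0
```

Call:
servo_tool(moves="0 0 -0.0152 0.0097 0; 0 0 -0.014 0.0113 0; 0 0 -0.0127 0.0127 0; 0 0 -0.0113 0.014 0; 0 0 -0.0097 0.0152 0; 0 0 -0.008 0.0161 0; 0 0 -0.0062 0.0169 0; 0 0 -0.0043 0.0175 0")

```text
time: 51.35
tcp_pos: [0.4188, 0.0473, 0.1373]
tool_rot: [2.256, 2.185, 0.003]
ft_force: [1.4, 0.8, -3.4]
grip_width: 0.166
grasp_force: 25.0
```

Call:
servo_tool(moves="0.04 0 0 0 0; 0.04 0 0 0 0; 0.04 0 0 0 0; 0.04 0 0 -0.02 0; 0.04 0 0 -0.03 0; 0.04 0 0 -0.04 0; 0.04 0 0 -0.04 -0.15; 0.04 0 0 0 -0.18")

```text
time: 52.35
tcp_pos: [0.4207, 0.0466, 0.2715]
tool_rot: [1.853, 2.526, 0.007]
ft_force: [-0.3, 0.4, -0.2]
grip_width: 0.457
grasp_force: 0.0
```

Call:
servo_tool(moves="0.05 0 0 0 -0.18; 0.05 0 0 0 -0.18; 0.05 0 0 0 -0.18; 0.05 0 0 0 -0.18; 0.05 0 0 0 -0.18; 0.05 0 0 0 -0.18; 0.05 0 0 0 -0.18; 0.05 0 0 0 0")

```text
time: 53.35
tcp_pos: [0.4183, 0.0469, 0.2682]
tool_rot: [0.022, 3.141, -0.0]
ft_force: [-0.3, 0.1, 0.0]
grip_width: 0.575
grasp_force: 0.0
```

Run:
```python
from fit import *
p,r=pose(); print(p.round(4),r.as_matrix()[:,1].round(3))
s=snap("side"); t=snap("top")
for q in(s,t):
    print([(u.round(1),atz(q,u,.157).round(4),round(c,2)) for u,c in tip(q,"lock_grip")],[(u.round(1),atz(q,u,.142).round(4),round(c,2)) for u,c in tip(q,"lid_chute")],[(u.round(1),atz(q,u,.0435).round(4),round(c,2)) for u,c in tip(q,"pusher_centre")])
w=snap("wrist"); print(fit(w,[.494,.045],.0275,.166)[:3])
```

```text
[0.4183 0.0469 0.2682] [ 0.014  1.    -0.   ]
[(array([264.8, 318.3]), array([0.4174, 0.0454]), 0.62)] [(array([259.6, 282.5]), array([0.4971, 0.0414]), 0.93)] [(array([406.3, 233.8]), array([ 0.6311, -0.2684]), 0.93), (array([273.3, 247.8]), array([ 0.655 , -0.0033]), 0.56)]
[(array([264.3, 271.5]), array([0.4894, 0.0404]), 0.41)] [(array([268.3, 268.4]), array([0.4951, 0.0346]), 0.83), (array([415.1, 207.6]), array([ 0.6123, -0.2485]), 0.62)] [(array([414.3, 207.4]), array([ 0.6244, -0.2657]), 0.95), (array([288.5, 190.8]), array([0.6607, 0.0034]), 0.59)]
[[nan, 0.487, 0.038], [nan, 0.487, 0.0385], [nan, 0.487, 0.039]]
  return _methods._mean(a, axis=axis, dtype=dtype,
  ret = ret.dtype.type(ret / rcount)
```

Call:
servo_tool(moves="0.05 -0.02 -0.025 0 0; 0.05 -0.036 -0.0455 0 0; 0.05 -0.036 -0.0455 0 0; 0.05 -0.036 -0.0455 0 0; 0.05 -0.036 -0.0455 0 0; 0.05 -0.036 -0.0455 0 0; 0.05 -0.03 -0.038 0 0; 0.05 -0.016 -0.0201 0 0")

```text
time: 54.8
tcp_pos: [0.6617, -0.2691, 0.2667]
tool_rot: [-0.022, -3.141, 0.0]
ft_force: [-0.6, 0.7, 0.5]
grip_width: 0.575
grasp_force: 0.0
```

Call:
servo_tool(moves="0.05 0 0 0.02 0; 0.05 0 0 0 0; 0.05 0 0 0 0; 0.05 0 0 0 0; 0.05 0 0 0 0; 0.05 0 0 0 0; 0.05 0 0 0 0; 0.05 0 0 0 0")

```text
time: 55.8
tcp_pos: [0.6606, -0.2665, 0.2477]
tool_rot: [-0.019, -3.142, 0.0]
ft_force: [-0.1, 0.2, 0.4]
grip_width: 0.573
grasp_force: 0.0
```

Run:
```python
from fit import *
p,r=pose(); print(p.round(4),r.as_matrix()[:,1].round(3))
w=snap("wrist"); cv2.imwrite("pics/w11.png",w["color"][:400,:,::-1])
print([(u.round(1),atz(w,u,.0435).round(4),round(c,2)) for u,c in tip(w,"pusher_centre")])
print("collar",fit(w,[.629,-.267],.0275,.051,amp=.009)[:3],"grip",fit(w,[.629,-.267],.0125,.087,amp=.009)[:3])
```

```text
[ 0.6606 -0.2665  0.2477] [ 0.012  1.    -0.   ]
[(array([319.7, 175.8]), array([ 0.6247, -0.2611]), 0.69), (array([607.2,  47.6]), array([0.5035, 0.0137]), 0.61), (array([570.1, 212.5]), array([ 6.636e-01, -3.000e-04]), 0.56)]
collar [[60.0, 0.627, -0.2595], [60.0, 0.627, -0.26], [60.0, 0.627, -0.2605]] grip [[36.1415, 0.623, -0.2605], [35.6414, 0.6235, -0.2605], [34.8518, 0.6235, -0.261]]
```

Call:
servo_tool(moves="0.05 0.0173 0.002 0.01 0; 0.05 0.0173 0.002 0.03 0; 0.05 0 0 0.04 0; 0.05 0 0 0.04 0; 0.05 0 0 0.03 0; 0.05 0 0 0.025 0; 0.05 0 0 0.015 0; 0.05 0 0 0 0")

```text
time: 56.9
tcp_pos: [0.6255, -0.2618, 0.0566]
tool_rot: [-0.019, -3.14, -0.002]
ft_force: [0.4, -0.2, 0.4]
grip_width: 0.574
grasp_force: 0.0
```

Call:
servo_tool(moves="0.05 0 0 0 0; 0.015 0 0 0 0; 0.015 0 0 0 0; 0.015 0 0 0 0; 0.015 0 0 0 0; 0.015 0 0 0 0; 0.015 0 0 0 0; 0.015 0 0 0 0", grip_force=25)

```text
time: 57.9
tcp_pos: [0.6262, -0.2622, 0.058]
tool_rot: [0.019, 3.141, -0.0]
ft_force: [-0.3, 0.2, 3.6]
grip_width: 0.277
grasp_force: 24.9
```

Call:
servo_tool(moves="0.015 0 0 -0.02 0; 0.015 0 0 -0.04 0; 0.015 0 0 -0.05 0; 0.015 0 0 -0.05 0; 0.015 0 0 -0.04 0; 0.015 0.012 0.03 -0.02 0; 0.015 0.02 0.045 0 0; 0.015 0.02 0.045 0 0")

```text
time: 58.9
tcp_pos: [0.5747, -0.1404, 0.2789]
tool_rot: [0.02, 3.14, -0.0]
ft_force: [-0.4, -0.5, -2.0]
grip_width: 0.278
grasp_force: 24.9
```

Call:
servo_tool(moves="0.015 0.02 0.045 0 0; 0.015 0.02 0.045 0 0; 0.015 0.02 0.045 0 0; 0.015 0.0157 0.034 0 0; 0.015 0.008 0.015 0 0; 0.015 0 0 0 0; 0.015 0 0 0 0; 0.015 0 0 0 0")

```text
time: 59.9
tcp_pos: [0.4948, 0.0422, 0.2776]
tool_rot: [0.021, 3.141, -0.001]
ft_force: [-0.5, 0.3, -1.6]
grip_width: 0.276
grasp_force: 24.9
```

Run:
```python
from fit import *
p,r=pose(); print(p.round(4),r.as_matrix()[:,1].round(3),arm.read_state()["grip_width"])
w=snap("wrist"); cv2.imwrite("pics/w12.png",w["color"][:400,:,::-1])
for n,rad,z in(("lid disc",.064,.118),("chute",.0275,.166),("pusher collar",.0275,p[2]-.058+.051)): print(n,fit(w,p[:2]+[0,.002],rad,z)[:3])
s=snap("side"); print([(u.round(1),atz(s,u,.142).round(4),round(c,2)) for u,c in tip(s,"lid_chute")],[(u.round(1),atz(s,u,p[2]-.0145).round(4),round(c,2)) for u,c in tip(s,"pusher_centre")])
```

```text
[0.4948 0.0422 0.2776] [ 0.013  1.    -0.   ] 0.2758678674410384
lid disc [[40.1279, 0.4943, 0.0452], [40.0175, 0.4938, 0.0452], [39.5542, 0.4943, 0.0447]]
chute [[38.4782, 0.4938, 0.0457], [38.4003, 0.4933, 0.0452], [38.3121, 0.4928, 0.0447]]
pusher collar [[57.2291, 0.4943, 0.0437], [56.8711, 0.4953, 0.0437], [56.3851, 0.4943, 0.0432]]
[(array([259.7, 286.6]), array([0.4889, 0.0425]), 0.65)] [(array([256.1, 228.9]), array([0.4964, 0.0368]), 0.94), (array([270.8, 244.2]), array([0.4626, 0.0217]), 0.68)]
```

View pics/w12.png

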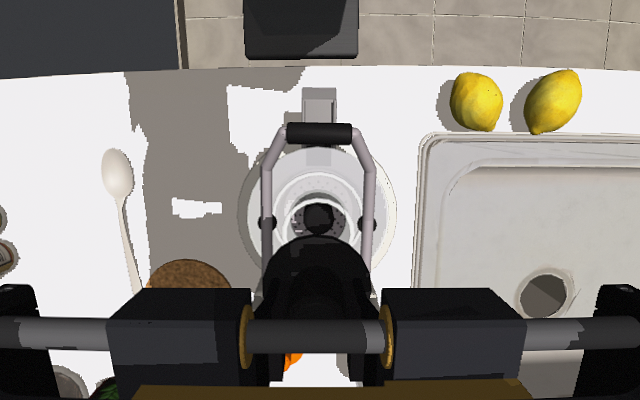

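Call:
servo_tool(moves="0.015 0.0005 0.0015 0.015 0; 0.015 0 0 0.018 0; 0.015 0 0 0.018 0; 0.015 0 0 0.015 0; 0.015 0 0 0.012 0; 0.015 0 0 0.01 0; 0.015 0 0 0.005 0; 0.015 0 0 0.002 0")

```text
time: 61.1
tcp_pos: [0.4936, 0.0449, 0.1825]
tool_rot: [0.019, 3.142, -0.0]
ft_force: [-1.0, 0.3, -0.6]
grip_width: 0.28
grasp_force: 24.9
```

Call:
servo_tool(moves="0.015 0 0 0.001 0; 0.015 0 0 0.001 0; 0.015 0 0 0 0; 0.05 0 0 0 0; 0.05 0 0 0 0; 0.05 0 0 0 0; 0.05 0 0 0 0; 0.05 0 0 -0.01 0")

```text
time: 62.1
tcp_pos: [0.4928, 0.045, 0.1904]
tool_rot: [-0.019, -3.14, -0.0]
ft_force: [0.1, -1.1, 0.0]
grip_width: 0.568
grasp_force: 0.0
```

Call:
servo_tool(moves="0.05 0 0 -0.03 0; 0.05 0 0 -0.04 0; 0.05 0 0 -0.04 0; 0.05 0 0 -0.03 0; 0.05 0 0 0 0; 0.05 0 0 0 0; 0.05 0 0 0 0; 0.05 0 0 0 0")

```text
time: 63.1
tcp_pos: [0.4929, 0.045, 0.3295]
tool_rot: [-0.019, -3.139, -0.0]
ft_force: [-0.1, 0.5, 0.4]
grip_width: 0.575
grasp_force: 0.0
```

Run:
```python
from fit import *
p,r=pose(); print(p.round(4))
w=snap("wrist"); s=snap("side")
for n,rad,z in(("lid disc",.064,.118),("collar .173",.0275,.173),("collar .18",.0275,.18),("grip",.0125,.209)): print(n,fit(w,[.494,.045],rad,z)[:2])
for q in(w,s): print([(u.round(1),atz(q,u,.1655).round(4),round(c,2)) for u,c in tip(q,"pusher_centre")],[(u.round(1),atz(q,u,.157).round(4),round(c,2)) for u,c in tip(q,"lock_grip")],[(u.round(1),atz(q,u,0).round(4),round(c,2)) for u,c in tip(q,"tumbler")])
print(proj(s,[[.494,.044,.1655],[.494,.044,.175]]))
```

```text
[0.4929 0.045  0.3295]
lid disc [[48.3289, 0.493, 0.0445], [48.214, 0.494, 0.0455]]
collar .173 [[60.0, 0.494, 0.0465], [60.0, 0.494, 0.046]]
collar .18 [[59.2564, 0.492, 0.0465], [58.8823, 0.492, 0.046]]
grip [[29.2297, 0.487, 0.046], [29.1461, 0.4975, 0.048]]
[(array([281.6, 326.8]), array([0.5995, 0.0111]), 0.93), (array([315.3, 219. ]), array([0.4913, 0.0457]), 0.74)] [(array([314.3, 137.4]), array([0.4199, 0.0457]), 0.65)] []
[(array([261.7, 274.6]), array([0.4929, 0.0369]), 0.9), (array([270.9, 244.5]), array([0.5522, 0.0119]), 0.64), (array([262.8, 334.4]), array([0.3853, 0.053 ]), 0.32)] [(array([264.6, 317.8]), array([0.4183, 0.0455]), 0.75)] [(array([207.2, 256.4]), array([0.7023, 0.1274]), 0.74), (array([267. , 318.1]), array([0.5256, 0.0344]), 0.44)]
[[257.04067313 274.88177282]
 [256.52705003 270.96278507]]
```

```bash
python3 -c "
from workcell import close_job; print(close_job())"
```

```text
the job is handed in; nothing more can be done
None
```

I put the juicer back together (bowl, sieve, lid, locked arm, pusher home) and handed it in at about 63 s; the last camera checks agreed, though the hand-in gave no verdict.

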